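# Hold the spring clip gaping around the raised display card

## Task

Pull the sliding display card fully up out of its wooden stand by the tab on its top. Then take the spring clip off its parking strip by squeezing its levers together, carry it to the card with the jaws hanging down, and lower it squarely over the middle of the free stretch of the card's top edge (the part beside the tab), so that the edge stands well up between the gaping jaws and nothing touches the card or stand, ready for me to slip a ticket in. Finish holding the clip squeezed wide open there; do not let go, do not drop the clip, and leave the other things on the counter alone.

Things in the scene. Friction and masses are not known exactly. Their poses are not given: they have to be found in the camera images.
- stand: Fixed upright wooden card stand, 70 x 140 mm foot, slotted housing 24 mm thick (along its x) and 134 mm long (along its y), top of the housing 75 mm above the counter. Origin under its centre on the counter; z up. It may stand left or right of the rack, turned by up to about 0.5 rad.
- card (a joint): Height in m by which the white card (4 mm thick, 120 mm long along the stand's y) is pulled up: 0 = down, its top edge 5 mm below the top of the housing; 0.060 = fully up at the stop, edge 55 mm above the housing. It starts near 0, slides straight up, and stays where it is left by friction; about 4 to 5 N lifts it.
- card_handle (a point): Grip point of the white upright tab on the card's top edge: tab 10 mm thick along x (14 mm at the cap, its uppermost 4 mm), 30 mm wide along y, rising 45 mm above the card's edge. The point is 12 mm below the tab's top, 33 mm above the card's edge, and moves with the card. Axes as the stand's: pinch along x.
- card_edge (a point): Point on the card's top edge, on its mid-plane, in the middle of the free stretch beside the tab (63 mm along -y from the tab's middle; the free stretch reaches about 40 mm either way). Moves with the card. Axes: x across the card's 4 mm thickness, y along the edge (towards the tab), z up.
- rack: Fixed parking rack: wooden foot 60 x 90 mm with an upright metal strip 4 mm thick (along x), 80 mm long (along y). Origin under its centre on the counter. Top of the strip is 75 mm above the counter; the foot is at most 21 mm high.
- strip_top (a point): Middle of the top edge of the rack's metal strip, 75 mm above the counter; moves never.
- clip: Black spring clip, loose, about 90 g, clamped on the rack's strip, pivot 15 mm above the strip's top edge. Origin on its pivot pin, z up through the levers, y along the 36 mm pin (runs along the strip), x across the jaws. The jaws hang to 50 mm below the pivot, the levers rise to 50 mm above it (55 mm when squeezed); all are 30 mm wide along y.
- clip_levers (a point): Point midway between the two levers, 35 mm above the pivot, axes as the clip's: squeeze the levers along x. Unsqueezed they form a V, 56 mm wide over the outer faces at the top (50 mm above the pivot) and 26 mm near the pivot; squeezed to the stop the outer faces are upright, parallel and 24 mm apart.
- clip_jaw (a joint): Opening angle in rad of one half of the clip (the other mirrors it): about 0 clamped on the 4 mm strip, -0.045 shut on nothing, 0.30 squeezed to the stop; the gap is then about 34 mm at the jaw tips, 23 mm at 30 mm below the pivot. About 4 N on each lever near its top begins to open it, 8 N holds it wide open; a firmer grip just rests on the stop.
- teal_jar: Bystander: small round screw-lid jar, 46 mm across, 40 mm high, standing between the two stands. Origin under its centre.
- balm_tin: Bystander: flat round tin, 40 mm across, 13 mm high, lying between the two stands. Origin under its centre.
- notebook: Bystander: notebook, 130 x 94 x 14 mm, lying at the left. Origin under its centre.
- lip_stick: Bystander: small upright tube, 15 mm across, 70 mm high, at the back right. Origin under its centre.
- marker: Bystander: thick marker pen, 87 x 17 x 16 mm, lying at the front right. Origin under its centre.
- tape_1: Bystander: roll of tape, 96 mm across, 25 mm high, lying at the right edge. Origin under its centre.
Mind the look-alikes: they are no part of the job. Several things have the shape of the clip; the one meant has the colours described above.

How it is judged:
By the outcome, as a careful person would: the job done as asked, in the order asked, and still so for the second after the job is handed in, while the arm keeps its last pose, push and grip.
It also fails if it takes over 48 s, if anything falls off the work surface, if the arm or the gripper's body presses on something with over 40 N, if the wrist force passes 120 N, or if a joint passes its speed limit or range.

## Robot

A 7-joint arm with a two-finger parallel gripper is mounted at the origin on a cart in front of the work surface, level with it; the furniture and walls round the work are solid. World frame = base frame: x ahead of the robot, y to its left, z up, the work surface at z = 0. Lengths are in m, angles in rad, forces in N, time in s.
With the tool pointing down it reaches from about 0.4 to 0.85 m from the base axis. Payload 6.9 kg.
Tool frame: the origin (TCP) lies midway between the tips of the shut fingers; the grasp point (between the pads) lies 19 mm behind it; z points along the fingers, y is the line along which they close (so a half turn about z gives the same grasp; the last joint's range is limited). The gripper opens to 85 mm and grips with 20 to 120 N. Pads are 22 mm wide; open, the fingers measure 114 mm over their backs; the gripper's body (76 mm by 85 mm) begins 54 mm behind the grasp point. The pads swing forward as they close: fully open they stand 13 mm farther back than shut.
Start: joints at [-1.143, 0.507, -0.238, 1.5, 0.126, 1.149, -0.155], TCP at [0.198, 0.593, 0.194] pointing down, gripper open.
Joint ranges: [-3.08, 3.08], [-0.24, 2.05], [-1.43, 1.35], [0, 2.5], [-1.52, 4.66], [0.17, 1.96], [-2.89, 2.89]. Speed limits (rad/s): [2.39, 2.39, 3.14, 3.14, 3.14, 3.14, 3.14].

## Interface

Orientations are given as [roll, pitch, yaw] about the fixed x, y, z axes, in that order (R = Rz(yaw) Ry(pitch) Rx(roll)).
In Python, from plant import manip, capture, camera_model, finder gives the robot as it stands. The module is installed in compiled form; this text tells all that it offers.
- The arm moves only by the shell command python3 -m inch 'ROWS' [FORCE]. ROWS is JSON, a list that holds one entry, the list of rows, each a list of 5 numbers: the closure, from 0 (fully open) to 1 (shut), then the shift along the tool's x, y, z in m, then the turn about the tool's z in degrees. A call has 1 to 5 rows; each row shifts and turns the commanded pose from where the row before left it, along the tool's axes as they then stand; what a row does not reach is not made up. A row lasts 1/8 s, in which the tool goes at most 62.5 mm and 10.7 degrees, less where a joint would pass 70% of its speed; a pose out of reach is approached as far as the arm can. A call is refused whole if a number of a shift passes 0.0625 or a number of a turn 10.7, either way. A call with a gripper value outside its range is refused whole. The fingers move at their own pace and stop on an object; FORCE is the grip in N (left out, the last holds). Time passes only in rows, so rows that do not move let the fingers close. It gives the time, the measured TCP pose, the force, the opening and the grip force at its end, in the units of the state.
- manip.get_state(): the state, without advancing time (a new reading comes with each control period).
- capture(name): name is "side" or "top" or "wrist"; returns the picture (400x640x3 uint8, blue, green, red); there is no depth.
- camera_model(name): a dict with "fovy" (degrees; the focal length in pixels is half the picture's height over the tangent of half this angle, whatever the lens; pixels are square), "cx", "cy" (the principal point, pixels), "rvec" (rotation vector, rad) and "tvec" (3), from world to camera coordinates, as OpenCV has them. Camera axes: x right, y down, z forward; pixel columns grow to the right and rows downward; lengths in m; the calibration is good to about 2 mm. A picture is of the moment at which its call begins: read the wrist's pose just before it. camera_model takes no time and is no camera call; for the wrist camera it gives the pose at the moment of the call.
- manip.job_done(): hands the job in; it is judged then, once.
Trained networks look in the newest picture that a camera, given by its name, has taken for a name from the list of things; names that differ only in an ending like _2 or _b are one class to them, and where a whole thing is asked for, a point or a joint stands for the part that bears it (a point fixed in the world has none). Each returns a list of dicts, best first, with "confidence" (0 to 1); they miss things now and then, are a little off and sometimes report something else, mostly with a low value. They report only what shows in the picture. A call takes as long as a camera call. They do not tell look-alikes from the thing itself.
- finder.find_in(label, camera): "point" ([column, row] in pixels, amid what is visible of it).
- finder.masks_of(label, camera): "pixels" (400x640 bool, what is visible of it) and "point" ([column, row] in pixels, amid what is visible of it).
The state is a dict: "clock": time; "joint_pos": joint angles; "qd": joint speeds; "tau": joint torques, N m; "tool_pos": TCP position; "orientation": TCP orientation; "ft_force": force on the tool from outside, world axes, zero at the start; "moment": the same for the moment, N m; "finger_gap": opening from 0.0 (shut) to 1.0 (fully open); "finger_force": force on a finger pad.
Only numpy, scipy, OpenCV 4.12 (cv2) and the standard library are available. Lean on these libraries where they do the work, as an engineer would, in place of code of your own. Each camera call takes 0.05 s, during which the arm holds its last target. There are 200 camera calls.

## Working session

There is one attempt and no reset: what is moved stays moved. The work goes in short steps, Python scripts to look and compute and a shell command to move; the robot and the scene stay as the last step left them, time stands still between calls to the robot, and variables do not carry over. Pictures are saved under pics/ and viewed, at most 10 in all, crops included, and the job is handed in when it is done.

```bash
mkdir -p pics
cat > h.py <<'E'
import numpy as np, cv2
from plant import manip, capture, camera_model, finder
from scipy.spatial.transform import Rotation as Ro
def cam(n):
    m=camera_model(n); f=200/np.tan(np.radians(m["fovy"])/2)
    K=np.array([[f,0,m["cx"]],[0,f,m["cy"]],[0,0,1]]); R=cv2.Rodrigues(np.array(m["rvec"],float))[0]
    return K,R,np.array(m["tvec"],float).ravel()
def ray(n,p,c=None):
    K,R,t=c or cam(n); d=R.T@np.linalg.inv(K)@[p[0],p[1],1]; return -R.T@t,d/np.linalg.norm(d)
def atz(n,p,z,c=None):
    o,d=ray(n,p,c); return o+d*(z-o[2])/d[2]
def proj(n,P,c=None):
    K,R,t=c or cam(n); q=(K@(R@np.atleast_2d(P).T+t[:,None])).T; return q[:,:2]/q[:,2:]
def tri(l):
    A=np.zeros((3,3));b=np.zeros(3)
    for o,d in l: M=np.eye(3)-np.outer(d,d);A+=M;b+=M@o
    return np.linalg.solve(A,b)
def st():
    s=manip.get_state(); print({k:np.round(s[k],3).tolist() for k in("clock","tool_pos","orientation","joint_pos","ft_force","finger_gap","finger_force")}); return s
E
python3 - <<'E'
from h import *
st()
for n in("top","side"):
    im=capture(n); cv2.imwrite(f"pics/{n}0.png",im)
    K,R,t=cam(n); print(n,K[0,0],(-R.T@t).round(3),R.round(2).tolist())
    for l in("stand","card_handle","rack","clip","teal_jar","lip_stick"):
        for r in finder.masks_of(l,n)[:6]:
            print(l,np.round(r["point"]),round(r["confidence"],2),r["pixels"].sum(), im[r["pixels"]].mean(0).round())
E
```

```text
{'clock': 0.0, 'tool_pos': [0.198, 0.592, 0.194], 'orientation': [-3.14, 0.0, 2.82], 'joint_pos': [-1.143, 0.508, -0.237, 1.501, 0.126, 1.149, -0.155], 'ft_force': [0.988, 0.047, -0.173], 'finger_gap': 0.998, 'finger_force': 0.0}
top 418.18900520708314 [0.475 0.143 1.775] [[-0.02, -1.0, -0.01], [-1.0, 0.02, -0.05], [0.05, 0.01, -1.0]]
stand [388. 202.] 0.97 567 [ 77. 122. 172.]
stand [263. 219.] 0.33 665 [108.  68. 144.]
card_handle [312. 204.] 0.71 189 [ 77. 123. 176.]
rack [310. 203.] 0.62 186 [ 76. 123. 177.]
rack [263. 220.] 0.3 640 [109.  67. 143.]
clip [314. 205.] 0.66 114 [53. 60. 66.]
clip [309. 208.] 0.62 152 [ 79. 127. 181.]
clip [207. 220.] 0.39 61 [130.  91.  80.]
clip [457. 183.] 0.18 225 [119. 185. 205.]
teal_jar [342. 215.] 0.65 97 [141. 174. 106.]
side 501.0417364624419 [0.302 1.024 1.46 ] [[-0.95, -0.32, 0.01], [-0.27, 0.78, -0.56], [0.17, -0.53, -0.83]]
stand [356. 163.] 0.91 764 [ 82. 132. 188.]
card_handle [329. 297.] 0.72 1173 [136.  99. 189.]
card_handle [352. 155.] 0.51 85 [185. 212. 228.]
rack [329. 233.] 0.93 464 [ 83. 142. 208.]
clip [316. 321.] 0.75 258 [ 35. 196. 233.]
clip [269. 338.] 0.72 269 [155. 150. 238.]
clip [300. 362.] 0.7 133 [171. 123. 118.]
clip [327. 216.] 0.51 210 [ 73.  98. 125.]
teal_jar [349. 205.] 0.46 190 [137. 172. 147.]
lip_stick [328. 115.] 0.53 25 [ 85. 105. 161.]
```

View pics/top0.png

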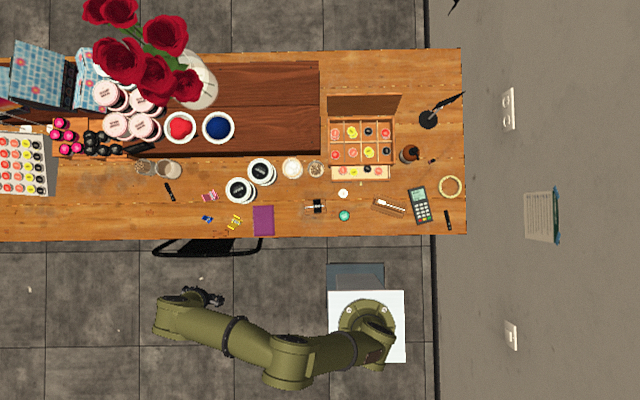

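View pics/side0.png

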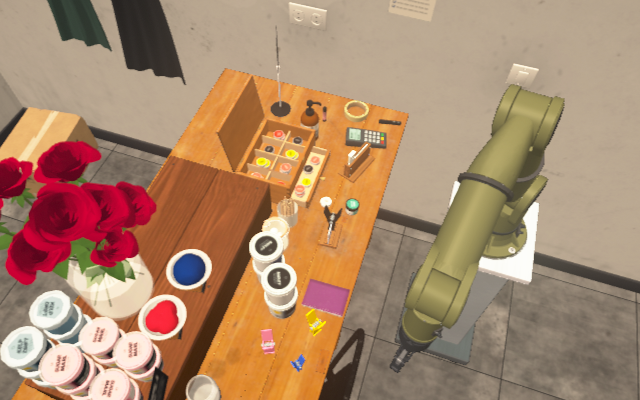

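The top view shows the stand with its card at about (388,205), the rack with the black clip at (314,207), the jar at (344,215) and the tin at (343,193).

Clip candidates (top pixels) are black on the rack (314,205), yellow (233,222), pink (210,196) and blue (207,220). I choose the black one on the rack and check it in a crop.

Run:
```python
from h import *
t=cv2.imread("pics/top0.png")[170:230,290:410]; s=cv2.imread("pics/side0.png")[130:255,290:400]
a=cv2.resize(t,None,fx=6,fy=6,interpolation=cv2.INTER_CUBIC)[:, :720]
b=cv2.resize(s,None,fx=4.5,fy=4.5,interpolation=cv2.INTER_CUBIC)
a=cv2.resize(t,(640,320),interpolation=cv2.INTER_CUBIC); 
cv2.imwrite("pics/c1.png",a); cv2.imwrite("pics/c2.png",b)
for p in[(388,205),(314,207)]: print(atz("top",p,.06).round(3))
for p in[(357,160),(330,225)]: print(atz("side",p,.06).round(3))
```

```text
[ 0.506 -0.094  0.06 ]
[0.503 0.209 0.06 ]
[ 0.5   -0.086  0.06 ]
[0.509 0.203 0.06 ]
```

View pics/c1.png

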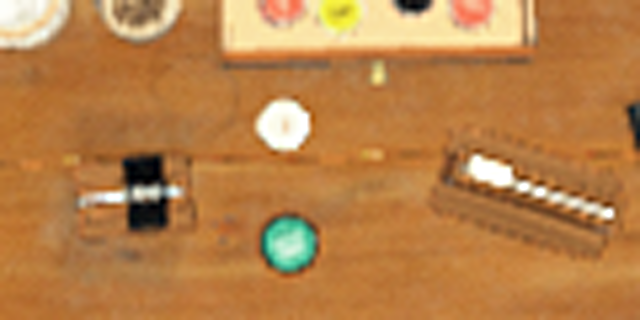

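View pics/c2.png

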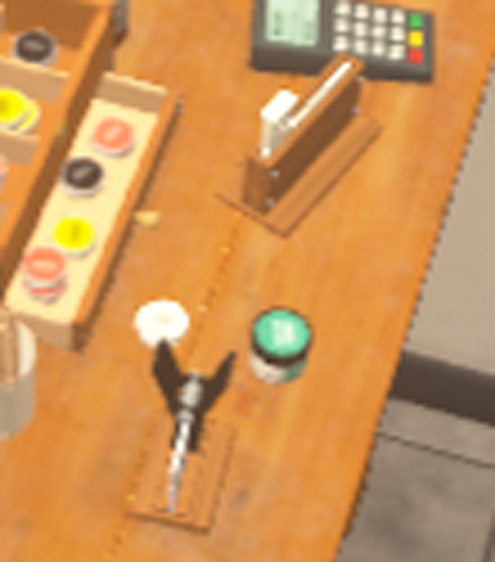

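The black clip clamped on the rack is confirmed at crop-2 (190,395), jaws down and levers up in a V. The white tab is on the stand's left end at crop-2 (278,120), towards +y. I'll swing over to the stand and take a wrist look on the way.

```bash
python3 -m inch '[[[0,-0.053,-0.010,-0.005,5.9],[0,-0.053,-0.010,-0.005,5.9],[0,-0.053,-0.010,-0.005,5.9],[0,-0.053,-0.010,-0.005,5.9],[0,-0.053,-0.010,-0.005,5.9]]]' 20; python3 -m inch '[[[0,-0.053,-0.010,-0.005,5.9],[0,-0.053,-0.010,-0.005,5.9],[0,-0.053,-0.010,-0.005,5.9],[0,-0.053,-0.010,-0.005,5.9],[0,0,0,0,0]]]'
python3 - <<'E'
from h import *
st(); im=capture("wrist"); cv2.imwrite("pics/w1.png",im)
for l in("clip","clip_levers","rack","teal_jar","balm_tin"):
    for r in finder.masks_of(l,"wrist")[:3]: print(l,np.round(r["point"]),round(r["confidence"],2),r["pixels"].sum(),im[r["pixels"]].mean(0).round(),atz("wrist",r["point"],.1).round(3))
E
```

```text
clock: 1.32
tool_pos: [0.4006, 0.4168, 0.2196]
orientation: [3.141, -0.0, 2.301]
ft_force: [0.1, 0.3, 0.5]
finger_gap: 0.998
finger_force: 0.0
clock: 1.95
tool_pos: [0.4832, 0.2151, 0.2402]
orientation: [3.14, 0.002, 1.884]
ft_force: [-0.6, 0.5, -1.5]
finger_gap: 0.999
finger_force: 0.0
{'clock': 1.95, 'tool_pos': [0.483, 0.215, 0.24], 'orientation': [3.14, 0.002, 1.884], 'joint_pos': [-0.524, 0.317, 0.079, 1.679, -0.024, 1.146, -0.125], 'ft_force': [-0.622, 0.513, -1.466], 'finger_gap': 0.999, 'finger_force': 0.0}
clip [340. 208.] 0.87 2060 [42. 49. 54.] [0.513 0.199 0.1  ]
clip_levers [340. 206.] 0.83 2029 [42. 48. 53.] [0.512 0.202 0.1  ]
rack [334. 165.] 0.64 2306 [ 72. 115. 164.] [0.491 0.241 0.1  ]
teal_jar [276. 250.] 0.62 1162 [115. 144.  99.] [0.463 0.134 0.1  ]
balm_tin [342. 261.] 0.89 644 [205. 228. 235.] [0.535 0.144 0.1  ]
```

View pics/w1.png

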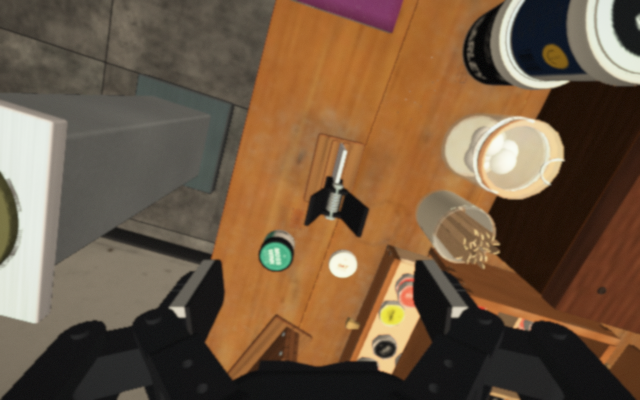

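Wrist view: the black clip is on the strip with its pin at (336,203), the strip end at (345,147), the jar at (276,250) and the tin at (342,264). I continue to the stand.

```bash
python3 -m inch '[[[0,-0.061,0,0,7],[0,-0.061,0,0,7],[0,-0.061,0,0,7],[0,-0.061,0,0,7],[0,-0.061,0,0,7]]]'; python3 -m inch '[[[0,0,0,0,0]]]'
python3 - <<'E'
from h import *
st(); im=capture("wrist"); cv2.imwrite("pics/w2.png",im)
for l in("stand","card_handle","card"):
    for r in finder.masks_of(l,"wrist")[:3]: print(l,np.round(r["point"]),round(r["confidence"],2),r["pixels"].sum(),im[r["pixels"]].mean(0).round(),atz("wrist",r["point"],.1).round(3))
E
```

```text
clock: 2.88
tool_pos: [0.5051, -0.0803, 0.2392]
orientation: [3.141, 0.0, 1.28]
ft_force: [1.4, 0.4, -0.0]
finger_gap: 1.002
finger_force: 0.0
clock: 3.0
tool_pos: [0.5038, -0.0842, 0.2396]
orientation: [3.141, 0.002, 1.274]
ft_force: [0.4, 0.8, 1.1]
finger_gap: 0.999
finger_force: 0.0
{'clock': 3.0, 'tool_pos': [0.504, -0.084, 0.24], 'orientation': [3.141, 0.002, 1.274], 'joint_pos': [-0.12, 0.301, 0.321, 1.724, -0.101, 1.133, -0.066], 'ft_force': [0.382, 0.799, 1.141], 'finger_gap': 0.999, 'finger_force': 0.0}
stand [322. 175.] 0.64 6204 [ 78. 120. 165.] [ 0.51  -0.075  0.1  ]
stand [238.  28.] 0.29 1928 [111. 141.  88.] [0.477 0.073 0.1  ]
card [327. 169.] 0.55 846 [202. 225. 233.] [ 0.517 -0.069  0.1  ]
```

View pics/w2.png

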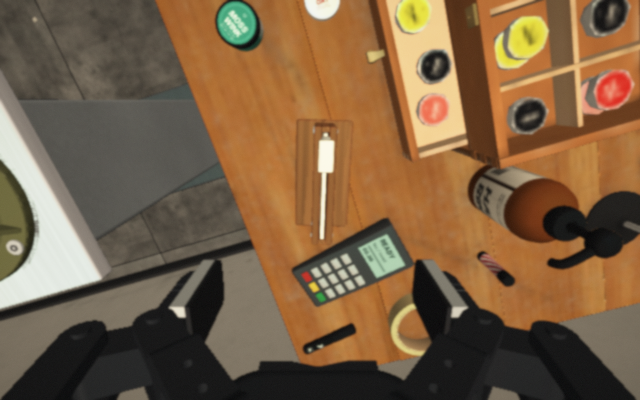

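The stand is upright in view: the tab top is at about (326,155) and the card edge runs from (324,172) to (321,240). The card terminal at (352,262) stands beyond it. I fit the tab and edge.

Run:
```python
from h import *
im=cv2.imread("pics/w2.png"); c=cam("wrist"); print("cam",(-c[1].T@c[2]).round(3),c[0][0,0].round(1))
m=(im.min(2)>150).astype(np.uint8); m[:, :300]=0;m[:,345:]=0;m[:125]=0;m[250:]=0
pts=[]
for v in range(128,246,4):
    u=np.where(m[v])[0]
    if len(u): print(v,u.min(),u.max(),len(u), round(im[v,u].mean()))
    if v>178 and len(u)>2: pts.append(atz("wrist",(u.mean()+.0,v),.07,c))
pts=np.array(pts); d=pts[0]-pts[-1]; print("edge pts",pts[[0,-1]].round(4),"yaw",np.arctan2(-d[0],d[1]).round(3))
```

```text
cam [ 0.527 -0.004  0.419] 324.8
136 324 326 3 193
140 320 331 12 202
144 319 333 15 239
148 319 333 15 239
152 319 333 15 239
156 319 333 15 239
160 318 333 16 236
164 318 332 15 239
168 318 332 15 238
172 321 330 10 203
176 322 325 4 224
180 322 325 4 221
184 322 325 4 221
188 322 325 4 223
192 322 325 4 221
196 321 324 4 216
200 321 324 4 221
204 321 324 4 223
208 321 324 4 219
212 321 324 4 220
216 321 324 4 222
220 321 323 3 227
224 320 323 4 215
228 320 323 4 219
232 320 323 4 221
236 320 323 4 216
edge pts [[ 0.5092 -0.086   0.07  ]
 [ 0.4884 -0.1496  0.07  ]] yaw -0.315
```

Run:
```python
from h import *
c=cam("wrist"); s=manip.get_state(); p=np.array(s["tool_pos"]); yaw=s["orientation"][2]
T=atz("wrist",(325.6,156),.115,c); print(T.round(4))
th=-.315; y=np.array([-np.sin(th),np.cos(th),0]); x=np.array([np.cos(th),np.sin(th),0])
E=np.array([.4988,-.1178,.07]); print("tab rel edge pts",(T-E)@x,(T-E)@y, "edge end rel tab", (np.array([.4884,-.1496,.07])-T)@y)
R=Ro.from_euler("xyz",s["orientation"]).as_matrix(); print("d in tool",(R.T@(T-p)).round(4),"tool y angle",np.arctan2(R[1,1],R[0,1]).round(3))
# rack/clip from w1 needs old camera; skip
```

```text
[ 0.5198 -0.0538  0.115 ]
tab rel edge pts 0.0001490092475149275 0.06732925622978762 edge end rel tab -0.1007866723800216
d in tool [0.0264 0.0075 0.1242] tool y angle -0.285
```

```bash
python3 -m inch '[[[0,0.0264,0.0075,0.020,1.2],[0,0,0,0.045,0],[0,0,0,0.045,0],[0,0,0,0.03,0],[0,0,0,0.014,0]]]' 40; python3 -m inch '[[[0.5,0,0,0,0],[0.7,0,0,0,0],[1,0,0,0,0],[1,0,0,0,0],[1,0,0,0,0]]]' 40
python3 - <<'E'
from h import *
s=st(); p=np.array(s["tool_pos"]); R=Ro.from_euler("xyz",s["orientation"]).as_matrix(); print((R.T@(np.array([.5198,-.0538,.084])-p)).round(4))
E
```

```text
clock: 3.82
tool_pos: [0.519, -0.0541, 0.0837]
orientation: [-3.139, -0.0, 1.265]
ft_force: [0.5, -0.1, 0.4]
finger_gap: 0.999
finger_force: 0.0
clock: 4.45
tool_pos: [0.5196, -0.0562, 0.0857]
orientation: [3.141, -0.0, 1.261]
ft_force: [1.4, 0.6, -0.4]
finger_gap: -0.0
finger_force: 0.0
{'clock': 4.45, 'tool_pos': [0.52, -0.056, 0.086], 'orientation': [3.141, -0.0, 1.261], 'joint_pos': [-0.121, 0.481, 0.267, 1.922, -0.179, 0.76, -0.062], 'ft_force': [1.35, 0.621, -0.382], 'finger_gap': -0.0, 'finger_force': 0.0}
[ 0.0024 -0.0006  0.0017]
```

The gripper shut on nothing, so I look again.

Run:
```python
from h import *
im=capture("wrist"); cv2.imwrite("pics/w3.png",im); c=cam("wrist"); s=st()
R=Ro.from_euler("xyz",s["orientation"]).as_matrix();p=np.array(s["tool_pos"])
print("tcp px",proj("wrist",p,c).round(), "cam in tool", (R.T@(-c[1].T@c[2]-p)).round(3), "cam axis in tool",(R.T@c[1][2]).round(3))
im2=capture("side"); a=cv2.resize(im2[110:200,310:430],(800,600),interpolation=cv2.INTER_CUBIC); cv2.imwrite("pics/w3s.png",a)
```

```text
{'clock': 4.5, 'tool_pos': [0.52, -0.056, 0.086], 'orientation': [3.141, -0.0, 1.261], 'joint_pos': [-0.121, 0.481, 0.267, 1.922, -0.179, 0.76, -0.062], 'ft_force': [0.402, 0.705, 0.536], 'finger_gap': -0.003, 'finger_force': 0.0}
tcp px [[317. 234.]] cam in tool [ 0.076  0.001 -0.18 ] cam axis in tool [-0.297 -0.001  0.955]
```

View pics/w3.png

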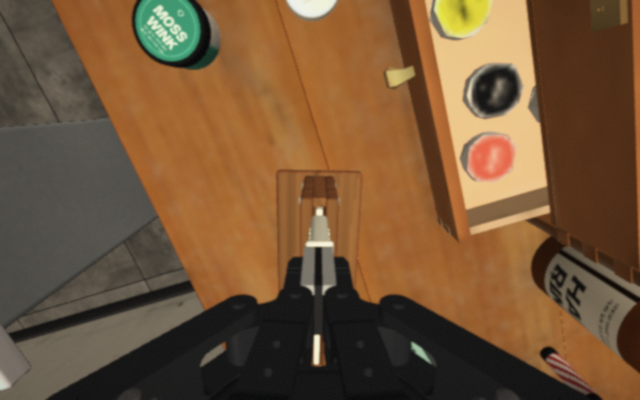

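Run:
```python
from h import *
a=cv2.imread("pics/w3.png")[165:375,270:370]; a=cv2.resize(a,(286,600),interpolation=cv2.INTER_CUBIC)
b=cv2.resize(cv2.imread("pics/w3s.png"),(510,600)); cv2.imwrite("pics/w4.png",np.hstack([a,b]))
c=cam("wrist")
for P in([.5198,-.0538,.115],[.5198,-.0538,.07]):
  for k in(.015,-.015): print(proj("wrist",np.array(P)+k*np.array([.31,.951,0]),c).round())
```

```text
[[316. 225.]]
[[316. 278.]]
[[317. 199.]]
[[317. 242.]]
```

View pics/w4.png

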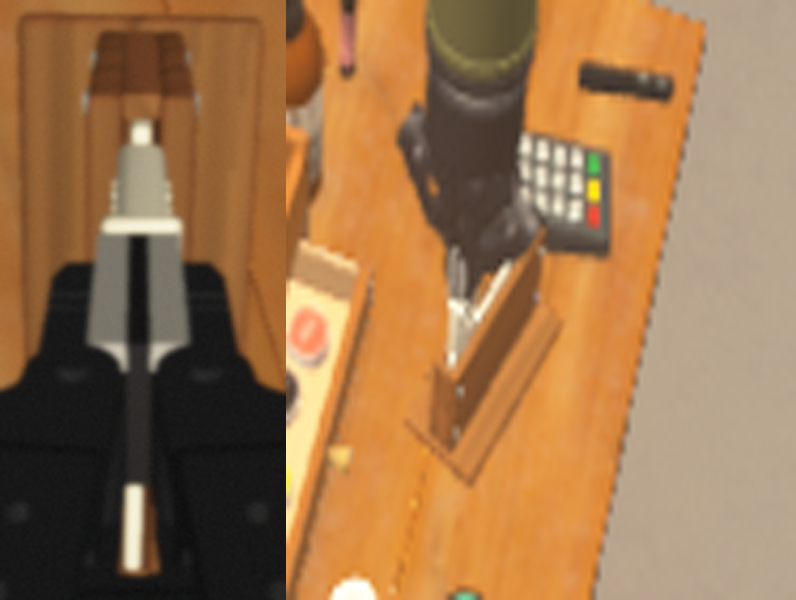

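Run:
```python
from h import *
s=manip.get_state(); p=np.array(s["tool_pos"]); R=Ro.from_euler("xyz",s["orientation"]).as_matrix()
f=lambda q:(286+(q[0]-310)/120*510,(q[1]-110)/90*600)
for n,P in [("tcp",p),("tcp+z.03",p+[0,0,.03])]: print(n,np.round(f(proj("side",P)[0])))
T=np.array([.5198,-.0538,0]); y=np.array([.31,.951,0]); x=np.array([.951,-.31,0])
for n,k,z in[("tab+y top",.015,.115),("tab-y top",-.015,.115),("tab+y bot",.015,.07),("cardend-y",-.103,.07),("cardend+y",.017,.07)]:
  P=T+k*y+[0,0,z]; print(n,np.round(f(proj("side",P)[0])),"top",proj("top",P)[0].round(1))
c=cam("wrist")
# housing top corners z=.075, ends at card centre +-67, wrist
C=T-.043*y
for sx in(-1,1): print("housing +y corner",proj("wrist",C+.067*y+sx*.012*x+[0,0,.075],c).round(), "foot",proj("wrist",C+.07*y+sx*.035*x+[0,0,.01],c).round())
```

```text
tcp [455. 336.]
tcp+z.03 [458. 300.]
tab+y top [446. 322.] top [376.  200.4]
tab-y top [467. 286.] top [383.2 202.6]
tab+y bot [442. 375.] top [374.8 200.7]
cardend-y [521. 238.] top [402.6 209.2]
cardend+y [441. 378.] top [374.3 200.6]
housing +y corner [[297. 187.]] foot [[273. 162.]]
housing +y corner [[337. 187.]] foot [[361. 162.]]
```

```bash
python3 -m inch '[[[1,0,0,-0.008,0],[1,0,0,-0.008,0],[1,0,0,-0.008,0],[1,0,0,-0.008,0],[1,0,0,-0.008,0]]]' 40
python3 - <<'E'
from h import *
s=st(); c=cam("wrist"); im=capture("wrist"); cv2.imwrite("pics/w5.png",im)
a=cv2.resize(im[150:350,240:400],(480,600),interpolation=cv2.INTER_CUBIC); cv2.imwrite("pics/w5c.png",a); print(proj("wrist",s["tool_pos"],c))
E
```

```text
clock: 5.18
tool_pos: [0.5195, -0.0562, 0.1261]
orientation: [3.141, -0.0, 1.261]
ft_force: [-0.3, 0.2, 0.3]
finger_gap: 0.004
finger_force: 0.0
{'clock': 5.175, 'tool_pos': [0.52, -0.056, 0.126], 'orientation': [3.141, -0.0, 1.261], 'joint_pos': [-0.136, 0.43, 0.285, 1.872, -0.156, 0.86, -0.084], 'ft_force': [-0.344, 0.162, 0.279], 'finger_gap': 0.004, 'finger_force': 0.0}
[[317.37106758 233.98374508]]
```

View pics/w5c.png

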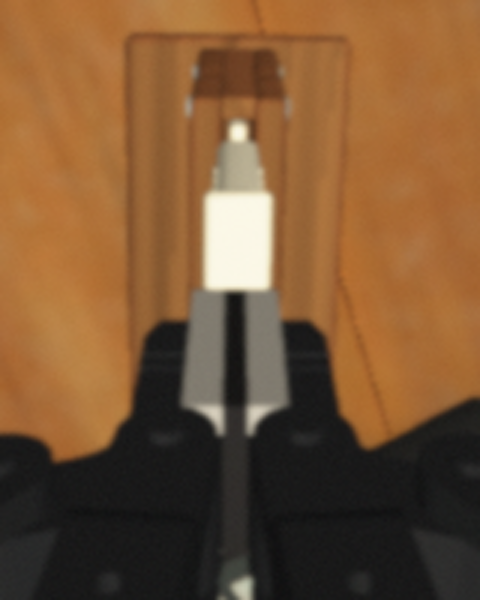

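The shut fingers are above the tab: its cap shows at crop (238,240), with the fingertips over it from crop row 290. Two causes: the w2 fix was about 10 mm off along y because the arm was still settling when the picture was taken, and the top view agrees with that. The real fingertips also seem about 35–40 mm behind the reported TCP. I'll open, shift along −x of the tool, and test with a soft grip lower down.

```bash
python3 -m inch '[[[0,-0.008,0,0,0],[0,0,0,0,0],[0,0,0,0,0],[0,0,0,0.03,0],[0,0,0,0.03,0]]]' 20; python3 -m inch '[[[0,0,0,0.014,0],[0.5,0,0,0,0],[1,0,0,0,0],[1,0,0,0,0],[1,0,0,0,0]]]' 20
```

```text
clock: 5.85
tool_pos: [0.5174, -0.0636, 0.0648]
orientation: [3.141, -0.0, 1.262]
ft_force: [-0.6, -0.0, -0.1]
finger_gap: 1.001
finger_force: 0.0
clock: 6.48
tool_pos: [0.5176, -0.0639, 0.0521]
orientation: [3.14, -0.0, 1.261]
ft_force: [2.0, -0.2, 0.9]
finger_gap: 0.158
finger_force: 19.5
```

```bash
python3 -m inch '[[[0.4,0,0,0,0],[0.4,0,0,0.008,0],[1,0,0,0,0],[1,0,0,0,0],[1,0,0,0,0]]]' 40
```

```text
clock: 7.1
tool_pos: [0.5175, -0.0641, 0.0434]
orientation: [3.141, 0.0, 1.261]
ft_force: [0.9, -0.9, -3.8]
finger_gap: 0.145
finger_force: 38.9
```

```bash
python3 -m inch '[[[1,0,0,-0.005,0],[1,0,0,-0.01,0],[1,0,0,-0.01,0]]]' 60; python3 -m inch '[[[1,0,0,0,0],[1,0,0,0,0]]]'
```

```text
clock: 7.48
tool_pos: [0.5175, -0.0641, 0.0694]
orientation: [3.141, -0.0, 1.261]
ft_force: [4.1, -1.2, -2.7]
finger_gap: 0.141
finger_force: 58.3
clock: 7.72
tool_pos: [0.5175, -0.064, 0.069]
orientation: [3.14, -0.0, 1.261]
ft_force: [2.1, -1.8, 2.1]
finger_gap: 0.14
finger_force: 58.2
```

```bash
python3 -m inch '[[[1,0,0,-0.01,0],[1,0,0,-0.01,0],[1,0,0,-0.01,0],[1,0,0,-0.004,0],[1,0,0,0,0]]]' 60;  python3 -m inch '[[[1,0,0,-0.002,0],[1,0,0,-0.002,0],[1,0,0,0,0]]]'
```

```text
clock: 8.35
tool_pos: [0.5171, -0.0642, 0.1]
orientation: [-3.141, 0.002, 1.261]
ft_force: [10.8, -4.0, -23.9]
finger_gap: 0.141
finger_force: 62.7
clock: 8.72
tool_pos: [0.5167, -0.0643, 0.101]
orientation: [-3.138, 0.003, 1.261]
ft_force: [20.9, -6.6, -54.8]
finger_gap: 0.139
finger_force: 65.9
```

```bash
python3 -m inch '[[[1,0,0,0.0055,0],[1,0,0,0,0],[0,0,0,0,0],[0,0,0,0,0],[0,0,0,0,0]]]' 20; python3 -m inch '[[[0,0,0,-0.05,0],[0,0,0,-0.05,0],[0,0.02,0,-0.02,0],[0,0,0,0,0],[0,0,0,0,0]]]' 20
python3 - <<'E'
from h import *
s=st(); c=cam("wrist"); im=capture("wrist"); cv2.imwrite("pics/w6.png",im); print("cam",(-c[1].T@c[2]).round(3))
m=(im.min(2)>140).astype(np.uint8); m[:, :285]=0;m[:,360:]=0
for v in range(100,320,5):
    u=np.where(m[v])[0]
    if len(u): print(v,u.min(),u.max(),len(u), round(im[v,u].mean()))
np.savez("w6.npz",K=c[0],R=c[1],t=c[2])
E
```

```text
clock: 9.35
tool_pos: [0.5165, -0.0636, 0.1009]
orientation: [-3.141, -0.0, 1.261]
ft_force: [0.9, 1.0, -0.6]
finger_gap: 0.771
finger_force: 0.0
clock: 9.98
tool_pos: [0.5221, -0.0452, 0.2199]
orientation: [-3.14, 0.001, 1.261]
ft_force: [0.0, -0.8, -0.5]
finger_gap: 1.001
finger_force: 0.0
{'clock': 9.975, 'tool_pos': [0.522, -0.045, 0.22], 'orientation': [-3.14, 0.001, 1.261], 'joint_pos': [-0.181, 0.339, 0.31, 1.725, -0.114, 1.097, -0.145], 'ft_force': [0.04, -0.764, -0.532], 'finger_gap': 1.001, 'finger_force': 0.0}
cam [0.546 0.027 0.4  ]
195 318 322 5 213
200 320 323 4 166
205 319 326 8 168
210 314 326 13 174
215 311 329 19 236
220 311 329 19 236
225 311 329 19 236
230 311 329 19 236
235 311 329 19 235
240 311 329 19 235
245 311 328 18 238
250 317 321 5 219
255 317 321 5 217
260 317 320 4 225
265 317 320 4 225
270 317 320 4 224
275 316 320 5 212
280 316 320 5 216
285 316 359 8 199
290 316 320 5 215
295 316 347 15 190
300 316 337 16 192
305 310 353 25 191
310 312 344 18 186
315 318 359 18 183
```

Run:
```python
from h import *
z=np.load("w6.npz"); c=(z["K"],z["R"],z["t"])
T=atz("wrist",(320,230),.175,c); a=atz("wrist",(319,252),.13,c); b=atz("wrist",(318,282),.13,c); d=a-b
print(T.round(4),a.round(4),b.round(4),np.arctan2(-d[0],d[1]))
th=np.arctan2(-(T-b)[0],(T-b)[1]); print("yaw tab-b",th)
for th in(-.315,):
  y=np.array([-np.sin(th),np.cos(th),0]); print("edge",(T-.063*y).round(4))
s=manip.get_state(); print(s["orientation"][2]-np.pi/2)
```

```text
[ 0.519  -0.0609  0.175 ] [ 0.5061 -0.0989  0.13  ] [ 0.4957 -0.1283  0.13  ] -0.33973882918464543
yaw tab-b -0.33260782371740627
edge [ 0.4995 -0.1208  0.175 ]
-0.31015015154389536
```

```bash
python3 -m inch '[[[0,0.05,-0.009,0,-4.7],[0,0.05,-0.009,0,-4.7],[0,0.05,-0.009,0,-4.7],[0,0.05,-0.009,0,-4.7],[0,0.05,-0.009,0,-4.7]]]'; python3 -m inch '[[[0,0,0,0,0],[0,0,0,0,0],[0,0,0,0,0]]]'
python3 - <<'E'
from h import *
s=st(); c=cam("wrist"); im=capture("wrist"); cv2.imwrite("pics/w7.png",im); np.savez("w7.npz",K=c[0],R=c[1],t=c[2])
for l in("clip","rack"):
    for r in finder.masks_of(l,"wrist")[:2]: 
        v,u=np.where(r["pixels"]); print(l,np.round(r["point"]),round(r["confidence"],2),len(u),u.min(),u.max(),v.min(),v.max(),im[r["pixels"]].mean(0).round())
a=cv2.resize(im[100:300,220:420],(600,600),interpolation=cv2.INTER_CUBIC); cv2.imwrite("pics/w7c.png",a); print(proj("wrist",s["tool_pos"],c))
E
```

```text
clock: 10.65
tool_pos: [0.5143, 0.2078, 0.2194]
orientation: [-3.139, 0.001, 1.673]
ft_force: [0.8, -0.2, -0.1]
finger_gap: 0.994
finger_force: 0.0
clock: 11.02
tool_pos: [0.5153, 0.2053, 0.2205]
orientation: [-3.141, 0.001, 1.668]
ft_force: [-0.4, -0.1, 0.7]
finger_gap: 1.005
finger_force: 0.0
{'clock': 11.025, 'tool_pos': [0.515, 0.205, 0.22], 'orientation': [-3.141, 0.001, 1.668], 'joint_pos': [-0.523, 0.376, 0.144, 1.648, -0.058, 1.122, -0.266], 'ft_force': [-0.443, -0.123, 0.666], 'finger_gap': 1.005, 'finger_force': 0.0}
clip [312. 194.] 0.62 2368 275 339 166 222 [41. 47. 50.]
clip [272. 257.] 0.4 1329 251 288 233 276 [111. 140.  99.]
rack [312. 148.] 0.6 2469 286 336 123 182 [ 69. 114. 163.]
[[317.19517759 233.71952036]]
```

View pics/w7c.png

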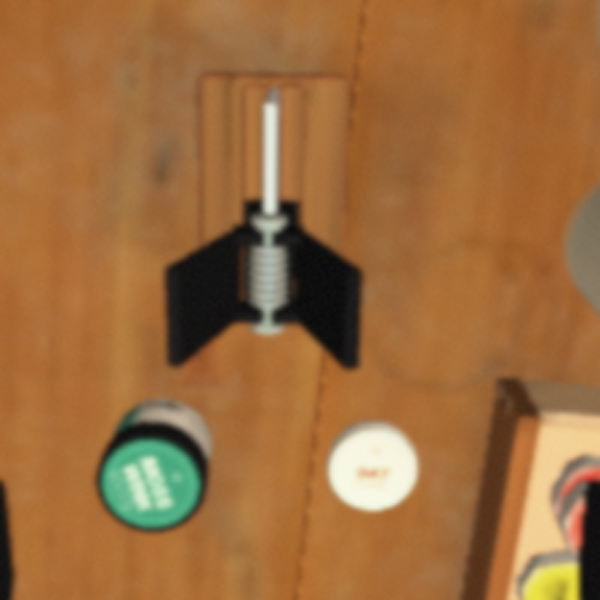

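The clip sits on the strip: pin at full px (309,191), lever tops at about (277,205) and (339,205), strip end at (310,133). The clip reads black against the wood, the jar is at crop (153,480) and the tin at (373,467).

Run:
```python
from h import *
z=np.load("w7.npz"); c=(z["K"],z["R"],z["t"]); A=lambda u,v,h: atz("wrist",(u,v),h,c)
P=A(309.2,191,.092); print("pin",P.round(4), "len",np.linalg.norm(A(309.3,172.7,.092)-A(309,209.3,.092)).round(4))
L=[A(276,189.3,.139),A(278.3,221.7,.139),A(340,189.3,.139),A(338.3,221.7,.139)]; L=np.array(L); C=L.mean(0); print("lever centre",C.round(4),"w",np.linalg.norm(L[0]-L[2]).round(4),np.linalg.norm(L[1]-L[3]).round(4),"len",np.linalg.norm(L[0]-L[1]).round(4))
S=A(310.3,133,.075)-A(309.7,168,.075); print("strip end",A(310.3,133,.075).round(4),"yaw",np.arctan2(-S[0],S[1]).round(3)); d=L[2]-L[0]; print("lever yaw",np.arctan2(d[1],d[0]).round(3))
s=manip.get_state(); R=Ro.from_euler("xyz",s["orientation"]).as_matrix();p=np.array(s["tool_pos"])
print("tool delta pin",(R.T@(P-p)).round(4),"levers",(R.T@(C-p)).round(4),"y ang",np.arctan2(R[1,1],R[0,1]).round(3))
```

```text
pin [0.5079 0.1954 0.092 ] len 0.0374
lever centre [0.5082 0.1955 0.139 ] w 0.0533 0.0515 len 0.0288
strip end [0.5037 0.2497 0.075 ] yaw 0.072
lever yaw 0.097
tool delta pin [-0.0099 -0.0083  0.1288] levers [-0.0098 -0.008   0.0818] y ang 0.098
```

```bash
python3 -m inch '[[[0,-0.01,-0.008,0.03,0],[0,0,0,0.045,0],[0,0,0,0.045,0],[0,0,0,0.0325,0],[0,0,0,0,0]]]' 30; python3 -m inch '[[[0.3,0,0,0,0],[0.5,0,0,0,0],[1,0,0,0,0],[1,0,0,0,0],[1,0,0,0,0]]]' 30
```

```text
clock: 11.8
tool_pos: [0.5065, 0.1955, 0.0665]
orientation: [-3.137, 0.002, 1.671]
ft_force: [0.4, -0.3, 0.1]
finger_gap: 1.003
finger_force: 0.0
clock: 12.42
tool_pos: [0.5081, 0.1968, 0.0695]
orientation: [3.141, -0.0, 1.671]
ft_force: [-2.6, -0.1, 7.0]
finger_gap: 0.263
finger_force: 29.7
```

```bash
python3 -m inch '[[[1,0,0,0,0],[1,0,0,-0.002,0],[1,0,0,0,0]]]' 40; python3 -m inch '[[[1,0,0,-0.005,0],[1,0,0,-0.005,0],[1,0,0,-0.01,0],[1,0,0,0,0]]]'
```

```text
clock: 12.8
tool_pos: [0.5082, 0.1967, 0.0706]
orientation: [3.141, -0.0, 1.671]
ft_force: [0.6, 0.1, -1.2]
finger_gap: 0.252
finger_force: 40.9
clock: 13.3
tool_pos: [0.5086, 0.1969, 0.0914]
orientation: [3.14, -0.001, 1.671]
ft_force: [-0.2, -0.2, -1.4]
finger_gap: 0.26
finger_force: 40.9
```

The clip is off the strip and hanging in the squeezed grip, gap steady. I lift it high and carry it over.

```bash
python3 -m inch '[[[1,0,0,-0.02,0],[1,0,0,-0.035,0],[1,0,0,-0.04,0],[1,0,0,-0.04,0],[1,0,0,-0.015,0]]]'; python3 -m inch '[[[1,-0.05,0.005,0,4],[1,-0.053,0.005,0,4],[1,-0.053,0.005,0,4],[1,-0.053,0.005,0,4],[1,-0.053,0.005,0,4]]]' ; python3 -m inch '[[[1,-0.053,0.005,0,4],[1,0,0,0,0],[1,0,0,0,0],[1,0,0,0,0]]]'
python3 - <<'E'
from h import *
s=st(); c=cam("wrist"); im=capture("wrist"); cv2.imwrite("pics/w8.png",im); np.savez("w8.npz",K=c[0],R=c[1],t=c[2])
print("tcp px",proj("wrist",s["tool_pos"],c).round())
R=Ro.from_euler("xyz",s["orientation"]).as_matrix();p=np.array(s["tool_pos"])
E=np.array([.4992,-.1207,p[2]]);print("to edge",(R.T@(E-p)).round(4),"yang",np.arctan2(R[1,1],R[0,1]).round(3))
for r in finder.masks_of("clip","wrist")[:2]:
    v,u=np.where(r["pixels"]); print("clip",r["point"],round(r["confidence"],2),len(u),u.min(),u.max(),v.min(),v.max())
m=(im.min(2)>140)
for v in range(60,300,6):
    u=np.where(m[v,270:370])[0]+270
    if len(u): print(v,u.min(),u.max(),len(u))
t=capture("top"); cv2.imwrite("pics/t2.png",t); sd=capture("side"); cv2.imwrite("pics/s2.png",sd)
E
```

```text
clock: 13.92
tool_pos: [0.5089, 0.1969, 0.2426]
orientation: [3.138, -0.001, 1.671]
ft_force: [0.2, -0.2, -1.0]
finger_gap: 0.258
finger_force: 40.9
clock: 14.55
tool_pos: [0.5216, -0.0665, 0.2393]
orientation: [-3.14, 0.0, 1.32]
ft_force: [0.2, -0.3, -0.6]
finger_gap: 0.26
finger_force: 40.9
clock: 15.05
tool_pos: [0.5142, -0.1158, 0.2399]
orientation: [-3.141, -0.001, 1.255]
ft_force: [0.3, 0.6, -1.7]
finger_gap: 0.261
finger_force: 40.9
{'clock': 15.05, 'tool_pos': [0.514, -0.116, 0.24], 'orientation': [-3.141, -0.001, 1.255], 'joint_pos': [-0.068, 0.33, 0.342, 1.684, -0.12, 1.149, -0.009], 'ft_force': [0.323, 0.65, -1.657], 'finger_gap': 0.261, 'finger_force': 40.92}
tcp px [[317. 234.]]
to edge [-0.0093 -0.0127  0.    ] yang -0.316
clip [318.0, 244.4] 0.78 6030 281 352 194 329
108 302 306 5
114 291 310 20
120 291 310 20
126 291 310 20
132 292 310 19
138 292 310 19
144 292 310 19
150 292 310 19
156 301 306 6
162 301 306 6
168 301 306 6
174 301 306 6
180 301 306 6
186 301 306 6
192 301 306 6
198 301 306 6
204 301 306 6
216 311 369 17
222 358 368 11
228 354 369 16
234 313 369 27
240 311 369 29
246 311 369 28
252 311 369 23
258 313 322 10
276 312 323 12
288 278 358 14
294 282 354 4
```

Run:
```python
from h import *
z=np.load("w8.npz"); c=(z["K"],z["R"],z["t"]); s=manip.get_state(); R=Ro.from_euler("xyz",s["orientation"]).as_matrix();p=np.array(s["tool_pos"])
A=lambda u,v,h:R.T@(atz("wrist",(u,v),h,c)-p)
W=(.014/18.8)*c[0][0,0]; print("depth from cap width",W,"model",(c[1]@(atz("wrist",(301,132),.175,c))+c[2])[2])
T=A(301,132,.175); print("tab in tool",T.round(4), "edge pts",A(303.5,158,.13).round(4),A(303.5,205,.13).round(4), "=> edge tgt x",(T[0]-.063).round(4))
print("tab ends",A(301,111.5,.175).round(4),A(301,153.5,.175).round(4))
print("tab world",(R@T+p).round(4), "edge pt lies",(R@A(303.5,205,.13)+p).round(4))
im=cv2.imread("pics/w8.png")
for v in range(190,336,8):
    r=im[v,270:365].max(1); print(v,"".join("#" if q<60 else("o" if q>170 else ".") for q in r))
t=cv2.imread("pics/t2.png"); sd=cv2.imread("pics/s2.png")
for P in("tab",): print(proj("top",R@T+p).round(1),proj("side",R@T+p).round(1))
```

```text
depth from cap width 0.24186935955080366 model 0.24028337011860884
tab in tool [ 0.0548 -0.0126  0.0653] edge pts [ 0.0278 -0.013   0.1103] [-0.0165 -0.0136  0.1103] => edge tgt x -0.0082
tab ends [ 0.0694 -0.0123  0.0653] [ 0.0388 -0.0128  0.0653]
tab world [ 0.5193 -0.0606  0.175 ] edge pt lies [ 0.4961 -0.128   0.13  ]
190 oooooooooooo.........ooo......oooooooo..........oooo......ooooooooooooooooooooooooooooooooooooo
198 ooooooooooo..###########......ooooooo...........oooo........o...ooooo...###########..oooooooooo
206 ooooooooooo..#################..ooooo...........................##################........#####
214 ooooooooooo..########################...............ooo....##############################......
222 ooooooooooo...#####################################################################.....ooooooo
230 oooooooooooo..############################............############################..ooooooooooo
238 oooooooooooooooo...#################.......oooooooooo.......##################....oooo...oooooo
246 oooooooooo............###############....oooooooooooooo....#############
[... 455 characters left out ...]
########...............oooooooooo..###################..oooooooo....
294 ##########..oo...################..oooooooooooooooooooooooooo..#################...oo..########
302 #################################..oooooooooooooooooooooooooo..################################
310 #################################..ooooooooooooooooooooooooooo..###############################
318 ################################...ooooooooooooo.....##########################################
326 #####################..#########....####################.....oo...#######....##################
334 #############............###.....#####......oooooooooooooooooooooooooooooooo........###########
[[383.2 201.1]] [[352.1 142.8]]
```

```bash
python3 -m inch '[[[1,-0.0075,-0.013,0,0.5],[1,0,0,0,0],[1,0,0,0.03,0],[1,0,0,0.02,0],[1,0,0,0,0]]]'
python3 - <<'E'
from h import *
s=st(); c=cam("wrist"); im=capture("wrist"); R=Ro.from_euler("xyz",s["orientation"]).as_matrix();p=np.array(s["tool_pos"])
A=lambda u,v,h:R.T@(atz("wrist",(u,v),h,c)-p)
m=(im.min(2)>140)
for v in range(60,230,8):
    u=np.where(m[v,290:345])[0]+290
    if len(u): print(v,u.min(),u.max(),len(u), A(u.mean(),v,.175 if len(u)>12 else .13).round(4))
for v in range(180,270,8): print(v,"".join("#" if q<60 else("o" if q>170 else ".") for q in im[v,270:365].max(1)))
E
```

```text
clock: 15.88
tool_pos: [0.4984, -0.1202, 0.1895]
orientation: [-3.139, 0.0, 1.244]
ft_force: [-0.2, 0.2, -0.8]
finger_gap: 0.261
finger_force: 40.9
{'clock': 15.875, 'tool_pos': [0.498, -0.12, 0.189], 'orientation': [-3.139, 0.0, 1.244], 'joint_pos': [-0.054, 0.352, 0.34, 1.802, -0.136, 1.013, 0.011], 'ft_force': [-0.213, 0.236, -0.778], 'finger_gap': 0.261, 'finger_force': 40.929}
100 307 330 24 [0.0765 0.0007 0.0144]
108 306 330 25 [0.0721 0.0004 0.0144]
116 306 330 25 [0.0677 0.0004 0.0144]
124 307 330 24 [0.0631 0.0007 0.0144]
132 307 330 24 [0.0586 0.0007 0.0144]
140 307 329 23 [0.0539 0.0004 0.0144]
148 307 329 23 [0.0492 0.0004 0.0144]
156 316 321 6 [0.037  0.0007 0.0594]
164 316 321 6 [0.0311 0.0007 0.0594]
172 316 321 6 [0.025  0.0007 0.0594]
180 316 321 6 [0.0188 0.0007 0.0594]
188 316 321 6 [0.0126 0.0007 0.0594]
196 316 321 6 [0.0062 0.0007 0.0594]
204 316 320 5 [-0.0002  0.0003  0.0595]
220 316 320 5 [-0.0134  0.0003  0.0595]
180 ooooooooooooooooo..............ooo...........ooooooo..........oo........ooooo..oooooooooooooooo
188 oooooooooooooooooo............oooo.........
[... 352 characters left out ...]

220 ooooooooooo...############################.....ooo.....###########################...oo.....###
228 oooooooooooo..################################################################################.
236 oooooooooooo....#####################....oooooooooooooo....#######################............o
244 oooooooooooooooooooo..###############.........ooooo........###############.....................
252 ooooooo..............################.....oooooooooooo......################...................
260 ######..............##################....ooooooooooooo...###################..............####
268 ####..............#############################################################..............##
```

Card edge, tab and clip are centred and aligned to within 1 mm. I lower the clip.

```bash
python3 -m inch '[[[1,0,0,0.015,0],[1,0,0,0.015,0],[1,0,0,0.015,0],[1,0,0,0.01,0],[1,0,0,0,0]]]'
python3 - <<'E'
from h import *
s=st(); c=cam("wrist"); im=capture("wrist"); R=Ro.from_euler("xyz",s["orientation"]).as_matrix();p=np.array(s["tool_pos"])
A=lambda u,v,h:R.T@(atz("wrist",(u,v),h,c)-p)
m=(im.min(2)>140)
for v in range(60,230,12):
    u=np.where(m[v,290:350])[0]+290
    if len(u): print(v,u.min(),u.max(),A(u.mean(),v,.13).round(4))
for v in range(180,280,8): print(v,"".join("#" if q<60 else("o" if q>170 else ".") for q in im[v,270:365].max(1)))
sd=capture("side"); P=p+[0,0,.02]; q=proj("side",P)[0]; print(q)
for l in("clip","card"):
  for r in finder.masks_of(l,"side")[:5]: print(l,np.round(r["point"]),round(r["confidence"],2),r["pixels"].sum())
u0,v0=int(q[0]),int(q[1])
for v in range(v0-14,v0+32,2): print(v,"".join("#" if x.max()<70 else("o" if x.min()>130 else ".") for x in sd[v,u0-30:u0+40]))
E
```

```text
clock: 16.55
tool_pos: [0.4989, -0.1204, 0.1346]
orientation: [-3.14, 0.0, 1.244]
ft_force: [-0.4, 0.2, -0.2]
finger_gap: 0.262
finger_force: 40.9
{'clock': 16.55, 'tool_pos': [0.499, -0.12, 0.135], 'orientation': [-3.14, 0.0, 1.244], 'joint_pos': [-0.037, 0.411, 0.323, 1.883, -0.166, 0.875, 0.04], 'ft_force': [-0.368, 0.204, -0.16], 'finger_gap': 0.262, 'finger_force': 40.919}
96 314 320 [ 0.0786 -0.0001  0.0046]
108 300 333 [ 0.0723 -0.0004  0.0046]
120 300 333 [ 0.066  -0.0004  0.0046]
132 301 333 [ 0.0595 -0.0002  0.0046]
144 301 332 [ 0.0528 -0.0004  0.0046]
156 301 332 [ 0.0461 -0.0005  0.0046]
168 302 331 [ 0.0391 -0.0005  0.0046]
180 314 320 [ 0.032  -0.0002  0.0046]
192 314 320 [ 0.0248 -0.0002  0.0046]
204 314 320 [ 0.0173 -0.0002  0.0046]
216 311 325 [0.0097 0.0004 0.0046]
180 oooooooooo..................................oooooooo........................ooooo.......ooooooo
188 ooooooooooo.................................ooooooo.........................oooo.....ooo.oooooo
196 ooooooooooo.....######......................ooooooo......................######......ooooo..ooo
204 o
[... 2149 characters left out ...]
......................ooo
149 .................ooooooooooooo....................................oooo
151 .................ooooooooooo......................................oooo
153 .................ooooooooo.......................................ooooo
155 .................ooooooo.........................................ooooo
157 .................oooooo.........................................oooooo
159 .................oooo..........................................ooooooo
161 .................oo............................................ooooooo
163 ..............................................................oooooooo
165 .............................................................ooooooooo
```

```bash
python3 -m inch '[[[1,0,0,0.004,0],[1,0,0,0,0],[1,0,0,0,0],[1,0,0,0,0]]]'
python3 - <<'E'
from h import *
s=st()
if max(abs(np.array(s["ft_force"])))<4 and s["finger_gap"]<.3: print(manip.job_done())
E
```

```text
clock: 17.25
tool_pos: [0.4994, -0.1206, 0.1315]
orientation: [3.141, 0.0, 1.244]
ft_force: [0.9, 0.2, -1.4]
finger_gap: 0.255
finger_force: 40.9
{'clock': 17.25, 'tool_pos': [0.499, -0.121, 0.131], 'orientation': [3.141, 0.0, 1.244], 'joint_pos': [-0.036, 0.415, 0.321, 1.887, -0.168, 0.865, 0.043], 'ft_force': [0.941, 0.188, -1.353], 'finger_gap': 0.255, 'finger_force': 40.918}
the job is handed in; nothing more can be done
None
```

I pulled the card up to its stop and handed the job in at 17.3 s, with the clip held squeezed open over the middle of the card's free edge. By measurement the edge stands about 24–32 mm up between the jaws, with no contact force showing.

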